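Push the stoppers home, smallest bottle first

ROBOT

A 6-joint arm with a two-finger parallel gripper is mounted at the origin on the work surface. World frame = base frame: x ahead of the robot, y to its left, z up, the work surface at z = 0. Lengths are in m, angles in rad, forces in N, time in s.
With the tool pointing down it reaches from about 0.25 to 0.725 m from the base axis. Payload 4 kg.
Tool frame: the origin (TCP) lies midway between the tips of the shut fingers; the grasp point (between the pads) lies 19 mm behind it; z points along the fingers, y is the line along which they close (so a half turn about z gives the same grasp; the last joint's range is limited). The gripper opens to 85 mm and grips with 20 to 120 N. Pads are 22 mm wide; open, the fingers measure 114 mm over their backs; the gripper's body (76 mm by 85 mm) begins 54 mm behind the grasp point. The pads swing forward as they close: fully open they stand 13 mm farther back than shut.
Start: joints at [1.248, 0.241, 0.005, 1.335, 0, 1.571], TCP at [0.159, 0.474, 0.231] pointing down, gripper open.
Joint ranges: [-2.72, 2.72], [-1.05, 1.87], [-1.09, 1.28], [-1.99, 2.15], [-1.42, 1.44], [-3.14, 3.14]. Speed limits (rad/s): [2.79, 2.79, 3.14, 3.14, 3.14, 3.14].

INTERFACE

Orientations are given as a unit quaternion [x, y, z, w].
In Python, from plant import ctrl gives the robot as it stands.
- The arm moves only by the tool drive_tool, never from a script. Its argument "moves" is a list of rows, each an object with "gripper": the gripper command: -1 is shut, 1 is fully open, values between are in proportion; "delta_pos": the shift along the tool's x, y, z in units of 40 mm (1.0 is 40 mm), a list of three; "spin": the turn about the tool's z in units of 5 degrees (1.0 is 5 degrees). In form: [{"gripper": gripper, "delta_pos": [dx, dy, dz], "spin": spin}, ...]. A call has 1 to 5 rows; each row is the pose to reach, as a shift and turn from the pose commanded when the call began, along the tool's axes at that moment; what a row does not reach only later rows make up. A row lasts 1/12 s, in which the tool goes at most 41.7 mm and 7.16 degrees, less where a joint would pass 70% of its speed; a pose out of reach is approached as far as the arm can. A call with a gripper value outside its range is refused whole. The fingers move at their own pace and stop on an object; "newtons" is the grip in N (left out, the last holds). Time passes only in rows, so rows that repeat a pose let the fingers close. It gives the time, the measured TCP pose, the force, the opening and the grip force at its end, in the units of the state.
- ctrl.observe(): the state, without advancing time (a new reading comes with each control period).
- ctrl.snapshot(name): name is "scene" or "top" or "wrist"; returns a dict with "frame" (420x560x3 uint8, blue, green, red), "depth" (420x560 float32, m along the optical axis (not along the pixel's ray), 0 where there is no reading), "fx", "fy", "cx", "cy" (pixels), "k1" (the pictures are not rectified: a ray, as slopes to the right and down, at radius r is drawn at 1 + k1 r^2 times it, then the intrinsics apply), "world_from_camera" (4x4, takes a point from camera to world coordinates). Camera axes: x right, y down, z forward; pixel columns grow to the right and rows downward; lengths in m; the calibration is good to about 2 mm. A picture is of the moment at which its call begins.
- ctrl.finish_job(): hands the job in; it is judged then, once.
The state is a dict: "t": time; "joint_positions": joint angles; "dq": joint speeds; "tau": joint torques, N m; "position": TCP position; "orientation": TCP orientation; "force": force on the tool from outside, world axes, zero at the start; "ft_torque": the same for the moment, N m; "width": opening from 0.0 (shut) to 1.0 (fully open); "gripper_force": force on a finger pad.
Only numpy, scipy, OpenCV 4.12 (cv2) and the standard library are available. Lean on these libraries where they do the work, as an engineer would, in place of code of your own. Each camera call takes 0.05 s, during which the arm holds its last target. There are 200 camera calls.

TASK

Close the three amber reagent bottles on the bench: with the fingertips, push each one's raised black stopper straight down until it is fully home on the neck, the smallest bottle first, then the middle one, then the largest. Press gently, for the glass cracks under a hard push or a squeeze; do not lift, tip or shove the bottles, and leave everything else on the bench where it is.

Things in the scene. Friction and masses are not known exactly. Their poses are not given: they have to be found in the camera images.
- bottle_small: the small of the three amber glass reagent bottles with black rubber stoppers: upright, loose on the bench, body 48 mm across, 62 mm high to the rim of its neck (31 mm across); origin under its centre, z up
- small_top (a point): centre of the flat top of the small bottle's stopper. The stopper is black rubber: a flange 35 mm across and 6 mm thick, and on it a soft hollow crown 30 mm across and 14 mm high, whose top this is. With the stopper fully raised this point is 92 mm above the bench, with it home (and not pressed) 82 mm; it moves with the stopper
- stopper_small (a joint): push-down of the small bottle's stopper: 0 = 10 mm proud of the neck, 0.010 m = fully home (flange on the rim); starts at 0 to 0.002. Slides against about 3 N of friction and stays where left. Its crown squashes 2 mm (1.5 N per mm) before it slides, up to 8 mm (12 N, then hard) when home, and springs back. Press bottle and stopper with less than 25 N
- bottle_middle: the middle of the three amber glass reagent bottles with black rubber stoppers: upright, loose on the bench, body 62 mm across, 92 mm high to the rim of its neck (31 mm across); origin under its centre, z up
- middle_top (a point): centre of the flat top of the middle bottle's stopper. The stopper is black rubber: a flange 35 mm across and 6 mm thick, and on it a soft hollow crown 30 mm across and 14 mm high, whose top this is. With the stopper fully raised this point is 122 mm above the bench, with it home (and not pressed) 112 mm; it moves with the stopper
- stopper_middle (a joint): push-down of the middle bottle's stopper: 0 = 10 mm proud of the neck, 0.010 m = fully home (flange on the rim); starts at 0 to 0.002. Slides against about 3 N of friction and stays where left. Its crown squashes 2 mm (1.5 N per mm) before it slides, up to 8 mm (12 N, then hard) when home, and springs back. Press bottle and stopper with less than 25 N
- bottle_large: the large of the three amber glass reagent bottles with black rubber stoppers: upright, loose on the bench, body 78 mm across, 128 mm high to the rim of its neck (31 mm across); origin under its centre, z up
- large_top (a point): centre of the flat top of the large bottle's stopper. The stopper is black rubber: a flange 35 mm across and 6 mm thick, and on it a soft hollow crown 30 mm across and 14 mm high, whose top this is. With the stopper fully raised this point is 158 mm above the bench, with it home (and not pressed) 148 mm; it moves with the stopper
- stopper_large (a joint): push-down of the large bottle's stopper: 0 = 10 mm proud of the neck, 0.010 m = fully home (flange on the rim); starts at 0 to 0.002. Slides against about 3 N of friction and stays where left. Its crown squashes 2 mm (1.5 N per mm) before it slides, up to 8 mm (12 N, then hard) when home, and springs back. Press bottle and stopper with less than 25 N
- dishes: bystander, loose: stack of two closed petri dishes, 63 mm across, 26 mm high; origin under its centre
- media_bottle: bystander, loose: clear glass bottle with a wide blue screw cap, 54 mm across, 94 mm high; it is closed and is not one of the three; origin under its centre
- marker: bystander, loose: marker pen lying flat, 125 mm long, up to 18 mm high; origin on the bench under its middle, x along the pen
- pipette: bystander, loose: hand pipette lying flat, 268 mm long, 24 mm high; x along it (nozzle at +130 mm, plunger at -138 mm from the origin)
- tip_rack: bystander, loose: box of pipette tips, 85 x 120 x 61 mm high, at the back; origin under its centre
- tube_rack: bystander, loose: yellow rack of blue-capped tubes, 70 x 170 mm, 87 mm high, at the back; origin under its centre
There are look-alikes about, which are no part of the job. What is shaped like the bottle_small but turquoise is not meant.

How it is judged:
On the way, in this order (a step that is already met when the one before it is completed fails the run):
1. the small bottle's stopper is pushed home (value of joint stopper_small above 0.008 m and not (value of joint stopper_middle above 0.008 m) and not (value of joint stopper_large above 0.008 m)), for 0.2 s.
2. the middle bottle's stopper is pushed home (value of joint stopper_middle above 0.008 m and not (value of joint stopper_large above 0.008 m)), for 0.2 s.
3. the large bottle's stopper is pushed home (value of joint stopper_large above 0.008 m), for 0.2 s.
At the end, for the whole second after the job is handed in: all three stoppers are home (pushed down more than 8 of their 10 mm) and the three bottles stand upright (within 3 degrees), at rest, within 30 mm of where they stood (value of joint each of stopper_small, stopper_middle, stopper_large above 0.008 m and angle between each of bottle_small, bottle_middle, bottle_large's own z axis and vertical below 0.05 rad and distance of each of bottle_small, bottle_middle, bottle_large from where it was at the start of the episode below 0.03 m and linear speed of each of bottle_small, bottle_middle, bottle_large below 0.02 m/s); the robot touches nothing.
It fails at once if a bottle is lifted by more than 8 mm (height (world z) of any of bottle_small, bottle_middle, bottle_large above 0.008 m).
It fails at once if a bottle is tipped by more than 14 degrees (angle between any of bottle_small, bottle_middle, bottle_large's own z axis and vertical above 0.25 rad).
It fails at once if a bottle is shoved by more than 30 mm (distance of any of bottle_small, bottle_middle, bottle_large from where it was at the start of the episode above 0.03 m).
It fails at once if a bottle or its stopper is pressed or squeezed with more than 25 N (contact force between any of the fingers, the arm and bottle_small above 25 N or contact force between any of the fingers, the arm and bottle_middle above 25 N or contact force between any of the fingers, the arm and bottle_large above 25 N).
It fails at once if another thing on the bench is moved by more than 25 mm (distance of any of dishes, media_bottle, marker, pipette, tip_rack, tube_rack from where it was at the start of the episode above 0.025 m).
It also fails if it takes over 51 s, if anything falls off the work surface, if the arm or the gripper's body presses on something with over 40 N, if the wrist force passes 120 N, or if a joint passes its speed limit or range.

## Working session

There is one attempt and no reset: what is moved stays moved. The work goes in short steps, Python scripts to look and compute and a tool call to move; the robot and the scene stay as the last step left them, time stands still between calls to the robot, and variables do not carry over. Pictures are saved under pics/ and viewed, at most 10 in all, crops included, and the job is handed in when it is done.

Besides the shell and the picture viewer there is one more tool, called after ">>>" by a JSON object that holds its "method" and its "body". drive_tool: Moves the arm, as the interface text tells. Its arguments: {"type":"object","properties":{"moves":{"type":"array","items":{"type":"object","properties":{"gripper":{"type":"number"},"delta_pos":{"type":"array","items":{"type":"number"}},"spin":{"type":"number"}}}},"newtons":{"type":"number"}},"required":["moves"]}

```bash
mkdir -p pics; cat > h.py <<'E'
import numpy as np, cv2
from plant import ctrl
def cloud(s):
    d=s["depth"]; h,w=d.shape
    u,v=np.meshgrid(np.arange(w),np.arange(h))
    K=np.array([[s["fx"],0,s["cx"]],[0,s["fy"],s["cy"]],[0,0,1.]])
    p=np.stack([u,v],-1).reshape(-1,1,2).astype(np.float64)
    x=(p[:,0,0]-s["cx"])/s["fx"]; y=(p[:,0,1]-s["cy"])/s["fy"]
    a,b=x.copy(),y.copy()
    for _ in range(10):
        f=1+s["k1"]*(a*a+b*b); a,b=x/f,y/f
    z=d.reshape(-1); P=np.stack([a*z,b*z,z,np.ones_like(z)],-1)@np.array(s["world_from_camera"]).T
    P=P[:,:3]; P[z==0]=np.nan
    return P.reshape(h,w,3)
E
python3 - <<'E'
from h import *
o=ctrl.observe(); print(o["t"],o["position"],o["orientation"],o["force"])
for n in("top","scene"):
    s=ctrl.snapshot(n); np.savez(n+".npz",**s); cv2.imwrite(f"pics/{n}.png",s["frame"])
    print(n,np.round(s["world_from_camera"],3).tolist(),s["k1"],s["fx"])
E
```

```text
0.0 [0.15841059 0.47357345 0.23040239] [ 1.60713431e-01  9.87000544e-01 -1.04273706e-03 -1.81119148e-04] [ 0.10062321 -0.62067547 -0.10728378]
top [[-0.024, -0.999, 0.04, 0.551], [-1.0, 0.024, -0.001, -0.003], [0.0, -0.04, -0.999, 1.161], [0.0, 0.0, 0.0, 1.0]] -0.07520651462374822 460.4031823870332
scene [[-0.766, 0.423, -0.485, 1.144], [0.643, 0.493, -0.586, 0.632], [-0.009, -0.76, -0.649, 0.834], [0.0, 0.0, 0.0, 1.0]] -0.08655881464392502 440.8207777608723
```

View pics/top.png

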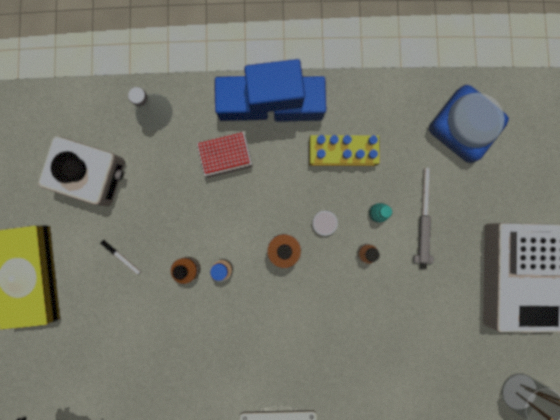

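View pics/scene.png

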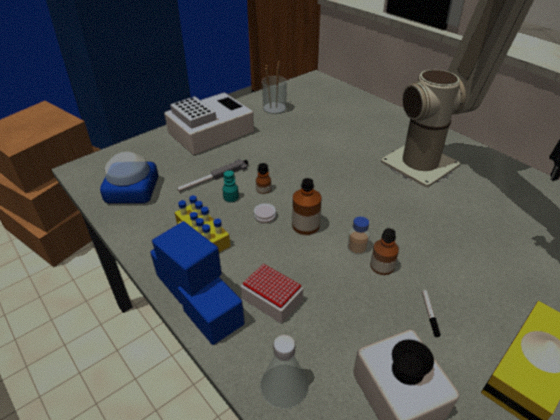

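The top view shows these candidates:
- Small: amber bottle at (370,254). Its turquoise look-alike is at (380,212) and is rejected.
- Middle: amber bottle at (183,271). The blue-capped media bottle next to it at (221,271) is rejected.
- Large: amber bottle at (284,252).

The scene view agrees: small (263,178), large (307,205), middle (386,250).

```bash
cat > m.py <<'E'
from h import *
def ray(s,u,v,z):
    x=(u-s["cx"])/s["fx"]; y=(v-s["cy"])/s["fy"]; a,b=x,y
    for _ in range(10):
        f=1+s["k1"]*(a*a+b*b); a,b=x/f,y/f
    T=np.array(s["world_from_camera"]); d=T[:3,:3]@[a,b,1]; o=T[:3,3]
    return o+d*(z-o[2])/d[2]
if __name__=="__main__":
    seeds={"top":dict(small=(370,254),middle=(182,271),large=(284,252)),"scene":dict(small=(263,169),middle=(389,236),large=(307,185))}
    zt=dict(small=.091,middle=.121,large=.157)
    for n in seeds:
        s=dict(np.load(n+".npz")); C=cloud(s); g=s["frame"].max(-1)
        for k,(u,v) in seeds[n].items():
            w=np.s_[v-22:v+23,u-22:u+23]; P=C[w].reshape(-1,3)
            dark=(g[w].reshape(-1)<50); 
            hi=dark&(abs(P[:,2]-zt[k])<.007)
            vv,uu=np.mgrid[v-22:v+23,u-22:u+23]; uu=uu.ravel()[hi];vv=vv.ravel()[hi]
            if hi.sum()<5: print(n,k,"none",dark.sum(),np.nanmax(P[:,2])); continue
            (cx,cy),r=cv2.minEnclosingCircle(np.stack([uu,vv],-1).astype(np.float32))
            print(n,k,hi.sum(),"cloud mean",P[hi].mean(0).round(4),"zmax",np.nanpercentile(P[hi][:,2],90).round(4),"ext",np.ptp(P[hi],axis=0).round(3),"px",round(uu.mean(),1),round(vv.mean(),1),"circ",cx,cy,r,"ray",ray(s,uu.mean(),vv.mean(),zt[k]).round(4))
    a=dict(np.load("top.npz"))["frame"][190:300,150:410]; b=dict(np.load("scene.npz"))["frame"][140:290,220:420]
    a=cv2.resize(a,None,fx=3,fy=3)[:,:780]; b=cv2.resize(b[:130],(390,254)); c=np.zeros((590,780,3),np.uint8); c[:330]=a; c[332:586,:390]=b
    cv2.imwrite("pics/crop.png",np.clip(c*1.5,0,255).astype(np.uint8))
E
python3 m.py
```

```text
top small 107 cloud mean [ 0.4864 -0.2291  0.0909] zmax 0.0933 ext [0.026 0.025 0.012] px 371.8 254.4 circ 371.5 254.5 6.041623115539551 ray [ 0.4864 -0.229   0.091 ]
top middle 123 cloud mean [0.4577 0.2142 0.1204] zmax 0.1233 ext [0.025 0.027 0.012] px 178.9 272.5 circ 179.0 272.5 6.265082359313965 ray [0.4577 0.2141 0.121 ]
top large 132 cloud mean [ 0.5015 -0.0236  0.1567] zmax 0.1592 ext [0.028 0.026 0.01 ] px 284.0 251.5 circ 284.0 251.5 6.576573371887207 ray [ 0.5015 -0.0236  0.157 ]
scene small 48 cloud mean [ 0.4883 -0.2267  0.0885] zmax 0.0909 ext [0.024 0.028 0.009] px 262.5 166.2 circ 262.5 166.1666717529297 4.116458415985107 ray [ 0.4905 -0.2238  0.091 ]
scene middle 92 cloud mean [0.4612 0.2204 0.1192] zmax 0.122 ext [0.027 0.028 0.009] px 389.0 233.3 circ 388.8636474609375 234.0 5.948387145996094 ray [0.4629 0.2215 0.121 ]
scene large 69 cloud mean [ 0.5045 -0.0191  0.1552] zmax 0.1577 ext [0.031 0.026 0.009] px 307.1 182.0 circ 306.9347839355469 182.28260803222656 5.225186824798584 ray [ 0.5062 -0.0174  0.157 ]
```

View pics/crop.png

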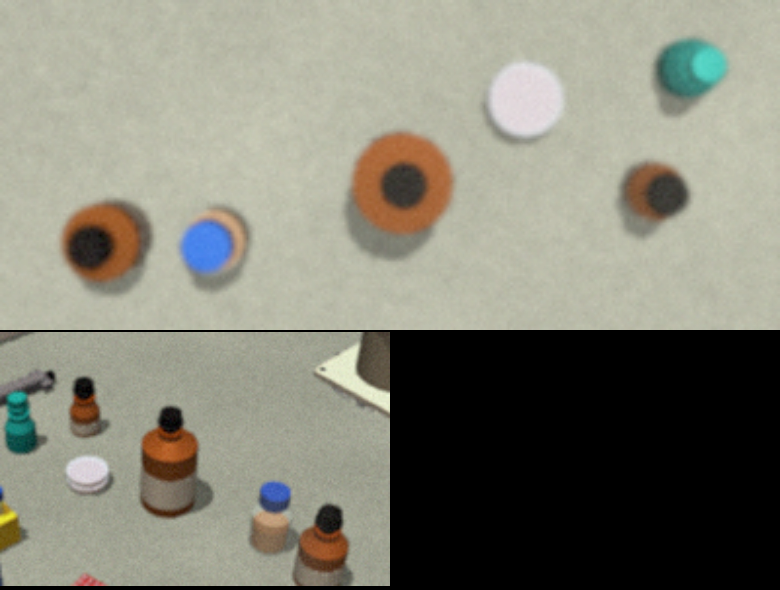

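Each stopper agrees between the views in height and in diameter (about 26–30 mm). The scene view only sees the near sides, so I'll use the top-view centres. The choice of bottles holds. Next I'll shut the gripper and travel to the small bottle at a safe height.

```bash
cat > go.py <<'E'
from h import *; import sys
from scipy.spatial.transform import Rotation as R
T=dict(small=(.4864,-.2290,.092),middle=(.4577,.2142,.122),large=(.5015,-.0236,.158))
o=ctrl.observe(); d=np.array(T[sys.argv[1]])-o["position"]
print("t",o["t"],"pos",o["position"].round(4),"F",np.round(o["force"],1),"units",(R.from_quat(o["orientation"]).inv().apply(d)/.04).round(2))
E
python3 go.py small
```

```text
t 0.1 pos [0.1584 0.4736 0.2305] F [-0.4 -0.6  0.4] units [-13.35 -14.05   3.49]
```

>>> {"method": "drive_tool", "body": {"moves": [{"gripper":-1,"delta_pos":[-0.68,-0.71,0],"spin":0},{"gripper":-1,"delta_pos":[-1.36,-1.42,0],"spin":0},{"gripper":-1,"delta_pos":[-2.04,-2.13,0],"spin":0},{"gripper":-1,"delta_pos":[-2.72,-2.84,0],"spin":0},{"gripper":-1,"delta_pos":[-3.4,-3.55,0],"spin":0}]}}

```text
t: 0.52
position: [0.2426, 0.2945, 0.2308]
orientation: [0.16, 0.987, -0.0, -0.0]
force: [1.1, -0.6, -0.0]
width: 0.303
gripper_force: 0.0
```

>>> {"method": "drive_tool", "body": {"moves": [{"gripper":-1,"delta_pos":[-0.68,-0.71,0],"spin":0},{"gripper":-1,"delta_pos":[-1.36,-1.42,0],"spin":0},{"gripper":-1,"delta_pos":[-2.04,-2.13,0],"spin":0},{"gripper":-1,"delta_pos":[-2.72,-2.84,0],"spin":0},{"gripper":-1,"delta_pos":[-3.4,-3.55,0],"spin":0}]}}

```text
t: 0.93
position: [0.3265, 0.1167, 0.2312]
orientation: [0.16, 0.987, 0.0, 0.0]
force: [0.3, -0.3, 0.1]
width: -0.002
gripper_force: 0.0
```

>>> {"method": "drive_tool", "body": {"moves": [{"gripper":-1,"delta_pos":[-0.68,-0.71,0],"spin":0},{"gripper":-1,"delta_pos":[-1.36,-1.42,0],"spin":0},{"gripper":-1,"delta_pos":[-2.04,-2.13,0],"spin":0},{"gripper":-1,"delta_pos":[-2.72,-2.84,0],"spin":0},{"gripper":-1,"delta_pos":[-3.4,-3.55,0],"spin":0}]}}

```text
t: 1.35
position: [0.4105, -0.0613, 0.2311]
orientation: [0.161, 0.987, 0.0, -0.0]
force: [0.1, 0.7, 0.4]
width: -0.001
gripper_force: 0.0
```

>>> {"method": "drive_tool", "body": {"moves": [{"gripper":-1,"delta_pos":[-0.68,-0.71,0],"spin":0},{"gripper":-1,"delta_pos":[-1.36,-1.42,0],"spin":0},{"gripper":-1,"delta_pos":[-2.04,-2.13,0],"spin":0},{"gripper":-1,"delta_pos":[-2.72,-2.84,0],"spin":0},{"gripper":-1,"delta_pos":[-2.72,-2.84,0],"spin":0}]}}

```text
t: 1.77
position: [0.4796, -0.2073, 0.2296]
orientation: [0.164, 0.987, -0.001, 0.0]
force: [0.7, -0.3, -0.3]
width: 0.002
gripper_force: 0.0
```

```bash
python3 go.py small
```

```text
t 1.7667 pos [ 0.4796 -0.2073  0.2296] F [ 0.7 -0.3 -0.3] units [-0.33 -0.45  3.44]
```

>>> {"method": "drive_tool", "body": {"moves": [{"gripper":-1,"delta_pos":[-0.43,-0.56,0.6],"spin":0},{"gripper":-1,"delta_pos":[-0.43,-0.56,1.4],"spin":0},{"gripper":-1,"delta_pos":[-0.43,-0.56,2.2],"spin":0},{"gripper":-1,"delta_pos":[-0.43,-0.56,2.9],"spin":0},{"gripper":-1,"delta_pos":[-0.43,-0.56,2.9],"spin":0}]}}

```text
t: 2.18
position: [0.4819, -0.2258, 0.1089]
orientation: [0.161, 0.987, 0.002, -0.006]
force: [-0.9, 0.5, -0.7]
width: -0.003
gripper_force: 0.0
```

>>> {"method": "drive_tool", "body": {"moves": [{"gripper":-1,"delta_pos":[0,0,0],"spin":0},{"gripper":-1,"delta_pos":[0,0,0],"spin":0},{"gripper":-1,"delta_pos":[0,0,0],"spin":0}]}}

```text
t: 2.43
position: [0.4883, -0.2287, 0.1177]
orientation: [0.161, 0.987, -0.001, 0.002]
force: [0.4, -0.2, -0.2]
width: -0.001
gripper_force: 0.0
```

```bash
python3 go.py small; python3 - <<'E'
from h import *
a=ctrl.snapshot("scene")["frame"][110:230,190:350]; b=ctrl.snapshot("top")["frame"][190:310,300:460]
cv2.imwrite("pics/a.png",cv2.resize(np.hstack([a,b]),None,fx=2.5,fy=2.5))
E
```

```text
t 2.4333 pos [ 0.4883 -0.2287  0.1177] F [ 0.4 -0.2 -0.2] units [ 0.05 -0.02  0.64]
```

View pics/a.png

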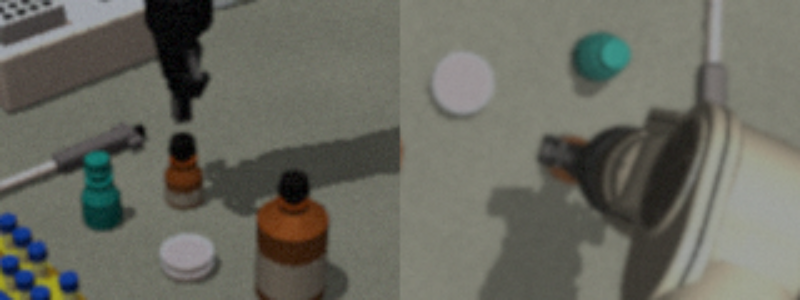

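The closed fingertips are directly above the small stopper in both views: scene crop (181,118) over the stopper at (181,145), top crop (555,152). I'll press slowly.

>>> {"method": "drive_tool", "body": {"moves": [{"gripper":-1,"delta_pos":[0,0,0.15],"spin":0},{"gripper":-1,"delta_pos":[0,0,0.3],"spin":0},{"gripper":-1,"delta_pos":[0,0,0.42],"spin":0},{"gripper":-1,"delta_pos":[0,0,0.5],"spin":0},{"gripper":-1,"delta_pos":[0,0,0.55],"spin":0}]}}

```text
t: 2.95
position: [0.4862, -0.2279, 0.0924]
orientation: [0.161, 0.987, 0.0, -0.001]
force: [0.4, 0.2, 0.1]
width: 0.0
gripper_force: 0.0
```

>>> {"method": "drive_tool", "body": {"moves": [{"gripper":-1,"delta_pos":[0,0,0.05],"spin":0},{"gripper":-1,"delta_pos":[0,0,0.1],"spin":0},{"gripper":-1,"delta_pos":[0,0,0.15],"spin":0},{"gripper":-1,"delta_pos":[0,0,0.2],"spin":0},{"gripper":-1,"delta_pos":[0,0,0.2],"spin":0}]}}

```text
t: 3.37
position: [0.4866, -0.2281, 0.0852]
orientation: [0.161, 0.987, 0.0, -0.0]
force: [-1.3, 0.8, 3.3]
width: -0.003
gripper_force: 1.3
```

>>> {"method": "drive_tool", "body": {"moves": [{"gripper":-1,"delta_pos":[0,0,0.04],"spin":0},{"gripper":-1,"delta_pos":[0,0,0.08],"spin":0},{"gripper":-1,"delta_pos":[0,0,0.12],"spin":0},{"gripper":-1,"delta_pos":[0,0,0.15],"spin":0},{"gripper":-1,"delta_pos":[0,0,0.15],"spin":0}]}}

```text
t: 3.78
position: [0.4866, -0.2281, 0.0792]
orientation: [0.161, 0.987, 0.0, -0.0]
force: [-1.2, 0.5, 3.8]
width: 0.005
gripper_force: 2.1
```

>>> {"method": "drive_tool", "body": {"moves": [{"gripper":-1,"delta_pos":[0,0,0.03],"spin":0},{"gripper":-1,"delta_pos":[0,0,0.06],"spin":0},{"gripper":-1,"delta_pos":[0,0,0.06],"spin":0},{"gripper":-1,"delta_pos":[0,0,0.06],"spin":0}]}}

```text
t: 4.12
position: [0.4869, -0.2282, 0.0774]
orientation: [0.161, 0.987, -0.0, 0.0]
force: [-1.4, 1.8, 6.3]
width: -0.004
gripper_force: 3.4
```

The force is rising above sliding friction, so the stopper is home. One small confirming press, then lift straight up.

>>> {"method": "drive_tool", "body": {"moves": [{"gripper":-1,"delta_pos":[0,0,0.03],"spin":0},{"gripper":-1,"delta_pos":[0,0,0.05],"spin":0},{"gripper":-1,"delta_pos":[0,0,0.05],"spin":0},{"gripper":-1,"delta_pos":[0,0,0.05],"spin":0}]}}

```text
t: 4.45
position: [0.4869, -0.2282, 0.0759]
orientation: [0.161, 0.987, -0.0, 0.0]
force: [-3.2, 1.2, 9.7]
width: -0.001
gripper_force: 4.6
```

>>> {"method": "drive_tool", "body": {"moves": [{"gripper":-1,"delta_pos":[0,0,-0.2],"spin":0},{"gripper":-1,"delta_pos":[0,0,-0.8],"spin":0},{"gripper":-1,"delta_pos":[0,0,-1.6],"spin":0},{"gripper":-1,"delta_pos":[0,0,-2.4],"spin":0},{"gripper":-1,"delta_pos":[0,0,-3.2],"spin":0}]}}

```text
t: 4.87
position: [0.4866, -0.2281, 0.2038]
orientation: [0.161, 0.987, 0.0, -0.0]
force: [1.2, 0.5, 0.6]
width: -0.0
gripper_force: 0.0
```

```bash
python3 - <<'E'
from m import *
s=ctrl.snapshot("scene"); C=cloud(s); g=s["frame"].max(-1)
for k,(u,v) in dict(small=(263,169)).items():
    w=np.s_[v-14:v+15,u-14:u+15]; P=C[w].reshape(-1,3); m=(g[w].ravel()<50)&(P[:,2]>.05)&(P[:,2]<.13)
    print(k,P[m].mean(0).round(4),np.nanpercentile(P[m][:,2],[90,97]).round(4))
E
python3 go.py middle
```

```text
small [ 0.4907 -0.2232  0.072 ] [0.0821 0.0827]
t 4.9167 pos [ 0.49   -0.2297  0.2112] F [ 1.8 -1.4  4.4] units [ 4.31 10.27  2.17]
```

The small stopper is home, with its top measured at 82 mm. Next the middle bottle.

>>> {"method": "drive_tool", "body": {"moves": [{"gripper":-1,"delta_pos":[0.35,0.85,0],"spin":0},{"gripper":-1,"delta_pos":[0.7,1.7,0],"spin":0},{"gripper":-1,"delta_pos":[1.05,2.55,0],"spin":0},{"gripper":-1,"delta_pos":[1.4,3.4,0],"spin":0},{"gripper":-1,"delta_pos":[1.75,4.25,0],"spin":0}]}}

```text
t: 5.33
position: [0.4741, -0.0434, 0.2026]
orientation: [0.161, 0.987, 0.0, 0.0]
force: [0.2, 0.4, -0.4]
width: -0.001
gripper_force: 0.0
```

>>> {"method": "drive_tool", "body": {"moves": [{"gripper":-1,"delta_pos":[0.35,0.85,0],"spin":0},{"gripper":-1,"delta_pos":[0.7,1.7,0],"spin":0},{"gripper":-1,"delta_pos":[1.05,2.55,0],"spin":0},{"gripper":-1,"delta_pos":[1.4,3.4,0],"spin":0},{"gripper":-1,"delta_pos":[1.75,4.25,0],"spin":0}]}}

```text
t: 5.75
position: [0.4617, 0.1405, 0.2027]
orientation: [0.161, 0.987, 0.0, 0.0]
force: [0.9, -0.5, -0.2]
width: -0.004
gripper_force: 0.0
```

>>> {"method": "drive_tool", "body": {"moves": [{"gripper":-1,"delta_pos":[0.35,0.85,0],"spin":0},{"gripper":-1,"delta_pos":[0.7,1.75,0],"spin":0},{"gripper":-1,"delta_pos":[0.7,1.75,0.6],"spin":0},{"gripper":-1,"delta_pos":[0.7,1.75,1.2],"spin":0},{"gripper":-1,"delta_pos":[0.7,1.75,1.4],"spin":0}]}}

```text
t: 6.17
position: [0.4554, 0.2141, 0.1434]
orientation: [0.16, 0.987, -0.001, -0.002]
force: [-1.1, -0.3, -1.0]
width: -0.0
gripper_force: 0.0
```

>>> {"method": "drive_tool", "body": {"moves": [{"gripper":-1,"delta_pos":[0,0,0],"spin":0},{"gripper":-1,"delta_pos":[0,0,0],"spin":0},{"gripper":-1,"delta_pos":[0,0,0],"spin":0},{"gripper":-1,"delta_pos":[0,0,0],"spin":0},{"gripper":-1,"delta_pos":[0,0,0],"spin":0}]}}

```text
t: 6.58
position: [0.4585, 0.2139, 0.1482]
orientation: [0.161, 0.987, 0.001, 0.001]
force: [0.3, -0.3, 0.3]
width: -0.001
gripper_force: 0.0
```

```bash
python3 go.py middle
```

```text
t 6.5833 pos [0.4585 0.2139 0.1482] F [ 0.3 -0.3  0.3] units [0.02 0.   0.66]
```

>>> {"method": "drive_tool", "body": {"moves": [{"gripper":-1,"delta_pos":[0,0,0.15],"spin":0},{"gripper":-1,"delta_pos":[0,0,0.3],"spin":0},{"gripper":-1,"delta_pos":[0,0,0.42],"spin":0},{"gripper":-1,"delta_pos":[0,0,0.5],"spin":0},{"gripper":-1,"delta_pos":[0,0,0.55],"spin":0}]}}

```text
t: 7.0
position: [0.4569, 0.2137, 0.1239]
orientation: [0.161, 0.987, -0.0, -0.001]
force: [0.5, 0.8, -0.0]
width: -0.0
gripper_force: 0.0
```

>>> {"method": "drive_tool", "body": {"moves": [{"gripper":-1,"delta_pos":[0,0,0.05],"spin":0},{"gripper":-1,"delta_pos":[0,0,0.1],"spin":0},{"gripper":-1,"delta_pos":[0,0,0.15],"spin":0},{"gripper":-1,"delta_pos":[0,0,0.2],"spin":0},{"gripper":-1,"delta_pos":[0,0,0.2],"spin":0}]}}

```text
t: 7.42
position: [0.4575, 0.2139, 0.1169]
orientation: [0.161, 0.987, 0.0, 0.0]
force: [-0.7, -0.2, 3.3]
width: 0.005
gripper_force: 1.3
```

>>> {"method": "drive_tool", "body": {"moves": [{"gripper":-1,"delta_pos":[0,0,0.04],"spin":0},{"gripper":-1,"delta_pos":[0,0,0.08],"spin":0},{"gripper":-1,"delta_pos":[0,0,0.12],"spin":0},{"gripper":-1,"delta_pos":[0,0,0.15],"spin":0},{"gripper":-1,"delta_pos":[0,0,0.15],"spin":0}]}}

```text
t: 7.83
position: [0.4574, 0.2139, 0.1107]
orientation: [0.161, 0.987, -0.0, -0.0]
force: [-0.3, -0.0, 4.0]
width: 0.002
gripper_force: 1.3
```

>>> {"method": "drive_tool", "body": {"moves": [{"gripper":-1,"delta_pos":[0,0,0.03],"spin":0},{"gripper":-1,"delta_pos":[0,0,0.06],"spin":0},{"gripper":-1,"delta_pos":[0,0,0.08],"spin":0},{"gripper":-1,"delta_pos":[0,0,0.08],"spin":0}]}}

```text
t: 8.17
position: [0.4576, 0.214, 0.1079]
orientation: [0.161, 0.987, 0.0, 0.0]
force: [-2.6, -0.8, 6.5]
width: -0.001
gripper_force: 3.0
```

>>> {"method": "drive_tool", "body": {"moves": [{"gripper":-1,"delta_pos":[0,0,0.03],"spin":0},{"gripper":-1,"delta_pos":[0,0,0.05],"spin":0},{"gripper":-1,"delta_pos":[0,0,0.05],"spin":0},{"gripper":-1,"delta_pos":[0,0,0.05],"spin":0}]}}

```text
t: 8.5
position: [0.4577, 0.214, 0.1065]
orientation: [0.161, 0.987, 0.0, 0.0]
force: [-2.8, -0.7, 8.5]
width: -0.002
gripper_force: 4.1
```

The middle stopper is home by force. Lift, check it, and go to the large one.

>>> {"method": "drive_tool", "body": {"moves": [{"gripper":-1,"delta_pos":[0,0,-0.2],"spin":0},{"gripper":-1,"delta_pos":[0,0,-0.8],"spin":0},{"gripper":-1,"delta_pos":[0,0,-1.6],"spin":0},{"gripper":-1,"delta_pos":[0,0,-2.4],"spin":0},{"gripper":-1,"delta_pos":[0,0,-2.6],"spin":0}]}}

```text
t: 8.92
position: [0.4599, 0.215, 0.2148]
orientation: [0.161, 0.987, 0.002, 0.003]
force: [0.1, -0.4, 0.3]
width: -0.002
gripper_force: 0.0
```

```bash
cat > chk.py <<'E'
from m import *
s=ctrl.snapshot("scene"); C=cloud(s); g=s["frame"].max(-1)
for k,(u,v) in dict(small=(263,169),middle=(389,236),large=(307,185)).items():
    w=np.s_[v-14:v+15,u-14:u+15]; P=C[w].reshape(-1,3); m=(g[w].ravel()<50)&(P[:,2]>.05)&(P[:,2]<.17)
    print(k,P[m].mean(0).round(4),np.nanpercentile(P[m][:,2],[90,97]).round(4))
cv2.imwrite("pics/end.png",s["frame"])
E
python3 chk.py; python3 go.py large
```

```text
small [ 0.4904 -0.2236  0.0721] [0.0811 0.0823]
middle [0.4634 0.2217 0.1039] [0.1114 0.112 ]
large [ 0.5068 -0.0165  0.1494] [0.1568 0.1577]
t 8.9667 pos [0.4601 0.2151 0.2144] F [0.  0.1 1.2] units [-2.87 -5.34  1.4 ]
```

>>> {"method": "drive_tool", "body": {"moves": [{"gripper":-1,"delta_pos":[-0.5,-0.85,0],"spin":0},{"gripper":-1,"delta_pos":[-1.0,-1.7,0],"spin":0},{"gripper":-1,"delta_pos":[-1.4,-2.5,0],"spin":0},{"gripper":-1,"delta_pos":[-1.9,-3.4,0],"spin":0},{"gripper":-1,"delta_pos":[-2.4,-4.25,0],"spin":0}]}}

```text
t: 9.38
position: [0.4938, 0.0206, 0.2083]
orientation: [0.16, 0.987, -0.0, -0.001]
force: [0.7, 0.8, 0.1]
width: 0.0
gripper_force: 0.0
```

>>> {"method": "drive_tool", "body": {"moves": [{"gripper":-1,"delta_pos":[-0.3,-0.6,0],"spin":0},{"gripper":-1,"delta_pos":[-0.52,-1.04,0],"spin":0},{"gripper":-1,"delta_pos":[-0.52,-1.04,0],"spin":0},{"gripper":-1,"delta_pos":[-0.52,-1.04,0],"spin":0},{"gripper":-1,"delta_pos":[-0.52,-1.04,0],"spin":0}]}}

```text
t: 9.8
position: [0.5005, -0.0234, 0.2087]
orientation: [0.161, 0.987, 0.0, -0.001]
force: [-0.0, 0.0, -1.3]
width: 0.003
gripper_force: 0.0
```

```bash
python3 go.py large
```

```text
t 9.8 pos [ 0.5005 -0.0234  0.2087] F [-0.   0.  -1.3] units [-0.03  0.    1.27]
```

>>> {"method": "drive_tool", "body": {"moves": [{"gripper":-1,"delta_pos":[-0.02,0,0.3],"spin":0},{"gripper":-1,"delta_pos":[-0.02,0,0.6],"spin":0},{"gripper":-1,"delta_pos":[-0.02,0,0.85],"spin":0},{"gripper":-1,"delta_pos":[-0.02,0,1.0],"spin":0},{"gripper":-1,"delta_pos":[-0.02,0,1.1],"spin":0}]}}

```text
t: 10.22
position: [0.5012, -0.0231, 0.1646]
orientation: [0.16, 0.987, -0.0, -0.001]
force: [-0.7, 0.4, 0.8]
width: 0.006
gripper_force: 0.0
```

>>> {"method": "drive_tool", "body": {"moves": [{"gripper":-1,"delta_pos":[0,0,0.05],"spin":0},{"gripper":-1,"delta_pos":[0,0,0.1],"spin":0},{"gripper":-1,"delta_pos":[0,0,0.15],"spin":0},{"gripper":-1,"delta_pos":[0,0,0.2],"spin":0},{"gripper":-1,"delta_pos":[0,0,0.25],"spin":0}]}}

```text
t: 10.63
position: [0.5023, -0.0241, 0.156]
orientation: [0.161, 0.987, 0.0, 0.001]
force: [-0.9, 0.6, 1.7]
width: -0.002
gripper_force: 1.1
```

>>> {"method": "drive_tool", "body": {"moves": [{"gripper":-1,"delta_pos":[0,0,0.04],"spin":0},{"gripper":-1,"delta_pos":[0,0,0.08],"spin":0},{"gripper":-1,"delta_pos":[0,0,0.12],"spin":0},{"gripper":-1,"delta_pos":[0,0,0.15],"spin":0},{"gripper":-1,"delta_pos":[0,0,0.15],"spin":0}]}}

```text
t: 11.05
position: [0.5022, -0.0241, 0.1498]
orientation: [0.161, 0.987, 0.0, 0.0]
force: [0.1, 0.4, 2.6]
width: -0.002
gripper_force: 1.3
```

Need about 7.5 mm more, to a TCP height of about 0.1425.

>>> {"method": "drive_tool", "body": {"moves": [{"gripper":-1,"delta_pos":[0,0,0.03],"spin":0},{"gripper":-1,"delta_pos":[0,0,0.06],"spin":0},{"gripper":-1,"delta_pos":[0,0,0.09],"spin":0},{"gripper":-1,"delta_pos":[0,0,0.12],"spin":0},{"gripper":-1,"delta_pos":[0,0,0.12],"spin":0}]}}

```text
t: 11.47
position: [0.5022, -0.0241, 0.145]
orientation: [0.161, 0.987, 0.0, 0.0]
force: [0.3, -0.7, 4.4]
width: -0.001
gripper_force: 2.2
```

>>> {"method": "drive_tool", "body": {"moves": [{"gripper":-1,"delta_pos":[0,0,0.03],"spin":0},{"gripper":-1,"delta_pos":[0,0,0.06],"spin":0},{"gripper":-1,"delta_pos":[0,0,0.06],"spin":0},{"gripper":-1,"delta_pos":[0,0,0.06],"spin":0}]}}

```text
t: 11.8
position: [0.5022, -0.0241, 0.1432]
orientation: [0.161, 0.987, 0.0, 0.001]
force: [-0.3, -0.6, 7.0]
width: 0.001
gripper_force: 3.5
```

>>> {"method": "drive_tool", "body": {"moves": [{"gripper":-1,"delta_pos":[0,0,0.02],"spin":0},{"gripper":-1,"delta_pos":[0,0,0.04],"spin":0},{"gripper":-1,"delta_pos":[0,0,0.04],"spin":0},{"gripper":-1,"delta_pos":[0,0,0.04],"spin":0}]}}

```text
t: 12.13
position: [0.5023, -0.0241, 0.1419]
orientation: [0.161, 0.987, 0.0, 0.001]
force: [-1.1, 0.0, 8.6]
width: -0.0
gripper_force: 4.5
```

>>> {"method": "drive_tool", "body": {"moves": [{"gripper":-1,"delta_pos":[0,0,-0.2],"spin":0},{"gripper":-1,"delta_pos":[0,0,-0.8],"spin":0},{"gripper":-1,"delta_pos":[0,0,-1.6],"spin":0},{"gripper":-1,"delta_pos":[0,0,-2.0],"spin":0},{"gripper":-1,"delta_pos":[0,0,-2.0],"spin":0}]}}

```text
t: 12.55
position: [0.5036, -0.0242, 0.2245]
orientation: [0.161, 0.987, 0.0, 0.003]
force: [0.6, -0.3, -0.2]
width: -0.0
gripper_force: 0.0
```

>>> {"method": "drive_tool", "body": {"moves": [{"gripper":-1,"delta_pos":[0,0,0],"spin":0},{"gripper":-1,"delta_pos":[0,0,0],"spin":0},{"gripper":-1,"delta_pos":[0,0,0],"spin":0}]}}

```text
t: 12.8
position: [0.5006, -0.024, 0.2192]
orientation: [0.161, 0.987, -0.0, -0.002]
force: [-0.2, -0.0, -1.0]
width: 0.004
gripper_force: 0.0
```

```bash
python3 chk.py
```

```text
small [ 0.4904 -0.2232  0.0716] [0.0811 0.0822]
middle [0.4637 0.2218 0.1043] [0.1118 0.1129]
large [ 0.5065 -0.016   0.1394] [0.1473 0.1485]
```

View pics/end.png

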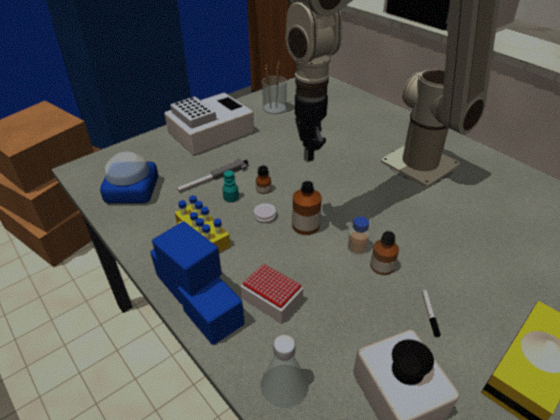

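The picture shows all three bottles upright where they stood, at (263,180), (307,208) and (385,252). Their tops measure about 82, 112 and 148 mm, so all are home, and the gripper is clear at (308,155).

```bash
python3 -c "
from plant import ctrl
print(ctrl.finish_job())"
```

```text
the job is handed in; nothing more can be done
None
```

I pushed all three stoppers home in order (small, middle, large) with at most about 10 N read at the wrist, and handed the job in at about 13 s; the tops then measured about 82, 112 and 148 mm, but no verdict was returned.

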